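# Nest the corner guard and close the keeper

## Task

Take the blue corner guard from the worktop and nest it into the grey guard lying in the white rack, corner into corner, legs flat against legs and ends level; have it fully home before you let go. Then, with the guard released, swing the rack's keeper arm by its orange knob fully closed over the nested guards. Leave the grey guard seated in the rack and do not disturb the bottle, the roll and the box.

Things in the scene. Friction and masses are not known exactly. Their poses are not given: they have to be found in the camera images.
- rack: White fixed rack, 175 x 160 mm base, with a V cradle 150 mm long. Origin on the worktop below the V's apex line; y along the V, -x roughly facing the robot. Apex of the inner faces 20 mm above the origin; one wall (32 mm) leans 35 deg from vertical towards -x, direction [-0.574, 0, 0.819], the other (40 mm) goes along [0.819, 0, 0.574]. Keeper post, 20 mm thick, at x = +100 mm.
- small_guard: Grey angle section, loose, seated in the rack's V: two legs 45 mm wide outside, 10 mm thick, at 90 deg; 140 mm long, about 150 g. Origin on the outer corner edge, mid-length; y along the length, z up one leg, x up the other. In the rack z points up and towards the robot side, 35 deg from vertical.
- large_guard: Blue angle section, loose: legs 60 mm wide outside, 10 mm thick, at 90 deg; 140 mm long, about 180 g. Origin on the outer corner edge, mid-length; y along the length, z and x along the legs. Starts with the x leg flat on the worktop, the z leg upright on the robot side. Nested, its legs stand 25 mm proud of the grey guard's.
- nest_seat (a point): Point at mid-length of the inner corner of the grey guard, where the blue guard's outer corner edge belongs (10 mm along x and z from the small guard's origin).
- keeper (a joint): Keeper arm angle, rad, about the vertical hinge on the post: 0 = closed against its stop, arm along the rack's -x across the middle of the V; grows as it opens, up to 1.9, towards the rack's -y (1.57 = along -y, behind the V). Stiff hinge (0.05 N m friction), stays where it is left.
- keeper_knob (a point): Centre of the orange upright knob (18 mm diameter, 34 mm tall) on the keeper arm's end, 125 mm from the hinge axis; 135 mm above the worktop. The dark arm under it (14 mm wide, 14 mm high) spans 104 to 118 mm above the worktop.
- keeper_hinge (a point): Point on the vertical hinge axis, at the top of the post, 104 mm above the worktop.
- disinfectant: White bottle with green cap, 60 mm diameter, 150 mm tall; bystander. Origin at the centre of its underside.
- pouch_roll: Pale blue roll, 90 mm diameter, 55 mm tall, standing on its end; bystander. Origin at the centre of its underside.
- glove_box: Green carton 80 x 120 x 70 mm; bystander. Origin at the centre of its underside.
Not all that is in view belongs to the job. Leave any red look-alike of the rack alone. Several things have the shape of the large_guard; the one meant has the colours described above.

How it is judged (in metres and radians):
On the way, in this order (a step that is already met when the one before it is completed fails the run):
1. the blue guard is home in the grey one while the fingers still hold it, keeper still open (x of large_guard in the frame of small_guard between 0.004 and 0.016 m and z of large_guard in the frame of small_guard between 0.004 and 0.016 m and y of large_guard in the frame of small_guard between -0.01 and 0.01 m and angle between the y axis of large_guard and the y axis of small_guard, either way round below 0.08 rad and (angle between the z axis of large_guard and the z axis of small_guard, either way round below 0.12 rad or angle between the z axis of large_guard and the x axis of small_guard, either way round below 0.12 rad) and contact force between the fingers and large_guard above 0.5 N and value of joint keeper above 0.8 rad), for 0.1 s.
2. the blue guard is released, lying nested, keeper still open (x of large_guard in the frame of small_guard between 0.005 and 0.015 m and z of large_guard in the frame of small_guard between 0.005 and 0.015 m and y of large_guard in the frame of small_guard between -0.01 and 0.01 m and angle between the y axis of large_guard and the y axis of small_guard, either way round below 0.08 rad and (angle between the z axis of large_guard and the z axis of small_guard, either way round below 0.12 rad or angle between the z axis of large_guard and the x axis of small_guard, either way round below 0.12 rad) and contact force between the fingers and large_guard below 0.05 N and value of joint keeper above 0.8 rad), for 0.2 s.
3. the keeper arm is closed over the nested guards (x of large_guard in the frame of small_guard between 0.005 and 0.015 m and z of large_guard in the frame of small_guard between 0.005 and 0.015 m and y of large_guard in the frame of small_guard between -0.01 and 0.01 m and angle between the y axis of large_guard and the y axis of small_guard, either way round below 0.08 rad and (angle between the z axis of large_guard and the z axis of small_guard, either way round below 0.12 rad or angle between the z axis of large_guard and the x axis of small_guard, either way round below 0.12 rad) and value of joint keeper below 0.12 rad), for 0.2 s.
At the end, for the whole second after the job is handed in: The blue guard's outer corner lies within 5 mm of the grey guard's inner corner along both legs, ends level within 10 mm, lengths parallel within 0.08 rad and legs within 0.12 rad (either way round); grey guard still in the rack, keeper within 0.12 rad of closed, all at rest (all of step 3 and distance between small_guard and rack below 0.03 m and linear speed of each of large_guard, small_guard below 0.02 m/s and velocity of joint keeper between -0.05 and 0.05 rad/s); the robot touches nothing.
It fails at once if a bystander is shoved more than 40 mm or tipped over (distance of any of disinfectant, pouch_roll, glove_box from where it was at the start of the episode above 0.04 m or angle between any of disinfectant, pouch_roll, glove_box's own z axis and vertical above 0.5 rad).
It fails at once if the grey guard is moved out of its seat (more than 20 mm) (distance of small_guard from where it was at the start of the episode above 0.02 m).
It also fails if it takes over 58 s, if anything falls off the work surface, if the arm or the gripper's body presses on something with over 40 N, if the wrist force passes 120 N, or if a joint passes its speed limit or range.

## Robot

A 6-joint arm with a two-finger parallel gripper is mounted at the origin on the work surface. World frame = base frame: x ahead of the robot, y to its left, z up, the work surface at z = 0. Lengths are in m, angles in degrees, forces in N, time in s.
With the tool pointing down it reaches from about 0.325 to 0.85 m from the base axis. Payload 4.4 kg.
Tool frame: the origin (TCP) lies midway between the tips of the shut fingers; the grasp point (between the pads) lies 19 mm behind it; z points along the fingers, y is the line along which they close (so a half turn about z gives the same grasp; the last joint's range is limited). The gripper opens to 94 mm and grips with 3 to 60 N. Pads are 16 mm wide; open, the fingers measure 119 mm over their backs; the gripper's body (75 mm by 177 mm) begins 78 mm behind the grasp point.
Start: joints at [-76.117, 11.837, 88.321, -0, 79.842, -8.623], TCP at [0.22, -0.531, 0.205] pointing down, gripper open.
Joint ranges: [-156.59, 156.59], [-49.26, 127.26], [12.9, 141.05], [-63.56, 243.56], [4.71, 150.69], [-161.64, 161.64]. Speed limits (degrees/s): [159.86, 159.86, 180, 180, 180, 180].

## Interface

Orientations are given as [roll, pitch, yaw] about the fixed x, y, z axes, in that order (R = Rz(yaw) Ry(pitch) Rx(roll)).
In Python, from workcell import bot gives the robot as it stands.
- The arm moves only by the tool drive_tool, never from a script. Its argument "steps" is a list of rows, each an object with "travel": the shift along the tool's x, y, z as a fraction of full scale, a list of three; "rotation": the turn, a rotation vector about the tool's x, y, z as a fraction of full scale, a list of three; "grip": the opening, from -1 (shut) to 1 (fully open), so that 0 is half open. In form: [{"travel": [dx, dy, dz], "rotation": [ax, ay, az], "grip": grip}, ...]. A call has 1 to 8 rows; each row is the pose to reach, as a shift and turn from the pose commanded when the call began, along the tool's axes at that moment; what a row does not reach only later rows make up. Full scale, the value 1, is 0.75 m for a shift and 90 degrees for a turn. A row lasts 1/8 s, in which the tool goes at most 62.5 mm and 10.7 degrees, less where a joint would pass 70% of its speed; a pose out of reach is approached as far as the arm can. A call with a number of a shift or a turn outside -1 to 1 is refused whole. A call with a gripper value outside its range is refused whole. The fingers move at their own pace and stop on an object; the grip force is fixed at half the most. Time passes only in rows, so rows that repeat a pose let the fingers close. It gives the time, the measured TCP pose, the force, the opening and the grip force at its end, in the units of the state.
- bot.get_obs(): the state, without advancing time (a new reading comes with each control period).
- bot.get_image(name): name is "side" or "top"; returns the picture (400x640x3 uint8, blue, green, red); there is no depth.
- bot.calibration(name): a dict with "vertical_fov" (degrees; the focal length in pixels is half the picture's height over the tangent of half this angle, whatever the lens; pixels are square), "cx", "cy" (the principal point, pixels), "dist_coeffs" ([k1, k2, p1, p2, k3] as OpenCV has them; the pictures are not rectified), "rvec" (rotation vector, rad) and "tvec" (3), from world to camera coordinates, as OpenCV has them. Camera axes: x right, y down, z forward; pixel columns grow to the right and rows downward; lengths in m; the calibration is good to about 2 mm. A picture is of the moment at which its call begins. calibration takes no time and is no camera call.
- bot.hand_in(): hands the job in; it is judged then, once.
The state is a dict: "clock": time; "q": joint angles; "joint_vel": joint speeds; "effort": joint torques, N m; "eef_pos": TCP position; "ee_rot": TCP orientation; "force": force on the tool from outside, world axes, zero at the start; "ft_torque": the same for the moment, N m; "opening": finger opening in m; "grasp_force": force on a finger pad.
Only numpy, scipy, OpenCV 4.12 (cv2) and the standard library are available. Lean on these libraries where they do the work, as an engineer would, in place of code of your own. Each camera call takes 0.05 s, during which the arm holds its last target. There are 200 camera calls.

## Working session

There is one attempt and no reset: what is moved stays moved. The work goes in short steps, Python scripts to look and compute and a tool call to move; the robot and the scene stay as the last step left them, time stands still between calls to the robot, and variables do not carry over. Pictures are saved under pics/ and viewed, at most 10 in all, crops included, and the job is handed in when it is done.

Besides the shell and the picture viewer there is one more tool, called after "Call:" as name(argument=value, ...) on one line, values as JSON. drive_tool: Moves the arm, as the interface text tells. Shift numbers are shares of 0.75 m and turn numbers shares of 90 degrees, none past 1 either way. Its arguments: {"type":"object","properties":{"steps":{"type":"array"}},"required":["steps"]}

```bash
mkdir -p pics; ls; cat > h.py <<'E'
import numpy as np, cv2
from workcell import bot
def cam(n):
    c=bot.calibration(n); f=200/np.tan(np.radians(c["vertical_fov"])/2)
    K=np.array([[f,0,c["cx"]],[0,f,c["cy"]],[0,0,1]]); d=np.array(c["dist_coeffs"],float)
    return K,d,np.array(c["rvec"],float).reshape(3,1),np.array(c["tvec"],float).reshape(3,1)
def ray(n,px):
    K,d,r,t=cam(n); R=cv2.Rodrigues(r)[0]
    u=cv2.undistortPoints(np.array(px,float).reshape(-1,1,2),K,d).reshape(-1,2)
    D=(R.T@np.c_[u,np.ones(len(u))].T).T; return (-R.T@t).ravel(),D
def plane(n,px,z):
    o,D=ray(n,px); return o+D*((z-o[2])/D[:,2])[:,None]
def proj(n,P):
    K,d,r,t=cam(n); return cv2.projectPoints(np.array(P,float).reshape(-1,1,3),r,t,K,d)[0].reshape(-1,2)
def tri(pa,pb):
    (o1,D1),(o2,D2)=ray("top",[pa]),ray("side",[pb]); A=np.c_[D1[0],-D2[0]]
    s=np.linalg.lstsq(A,o2-o1,rcond=None)[0]; a=o1+s[0]*D1[0]; b=o2+s[1]*D2[0]; return (a+b)/2,np.linalg.norm(a-b)
E
python3 - <<'E'
from h import *
for n in("top","side"):
    im=bot.get_image(n); cv2.imwrite(f"pics/{n}0.png",im)
    K,d,r,t=cam(n); R=cv2.Rodrigues(r)[0]; print(n,(-R.T@t).ravel().round(3),R[2].round(3),K[0,0],d)
print(bot.get_obs())
E
```

```text
pics
top [ 0.298 -0.016  1.457] [ 0.182 -0.    -0.983] 374.4520308285179 [-0.01925133  0.          0.          0.          0.        ]
side [0.123 1.17  0.816] [ 0.319 -0.81  -0.492] 457.92966770025083 [-0.10945702  0.          0.          0.          0.        ]
{'clock': 0.1, 'q': array([-7.61160364e+01,  1.18785757e+01,  8.83934729e+01, -1.86240273e-04,
        7.98390769e+01, -8.62500966e+00]), 'joint_vel': array([ 0.06603333, -0.0159019 , -0.20261227,  0.00668072, -0.00199309,
        0.03553195]), 'effort': array([ 6.36131117e-04, -3.71861315e+01, -2.82292986e+01,  7.01288413e-02,
        3.10966233e-02, -6.18795571e-05]), 'eef_pos': array([ 0.21992909, -0.53053262,  0.20444073]), 'ee_rot': array([-1.79890104e+02, -1.64839649e-02,  2.25089905e+01]), 'force': array([ 0.73659891,  0.59877563, -0.45438017]), 'ft_torque': array([ 0.01840185,  0.04820874, -0.00280453]), 'grasp_force': 0.0, 'opening': 0.09351982386769994}
```

View pics/top0.png

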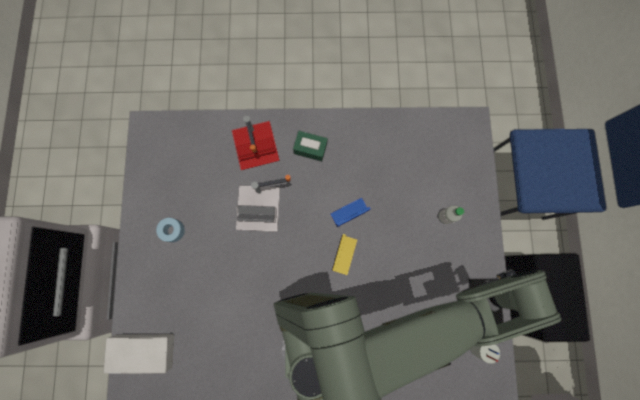

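View pics/side0.png

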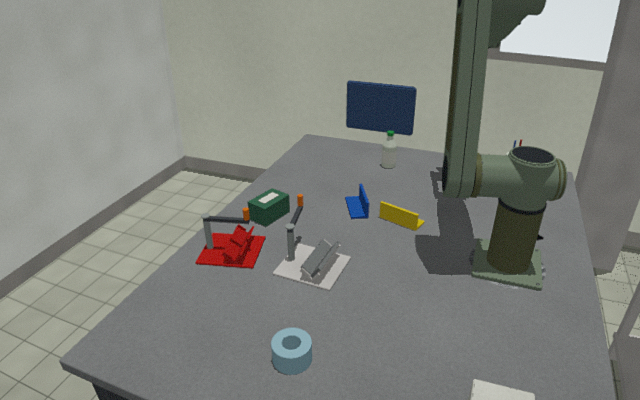

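The top view shows the white rack at (258,208) with its keeper post at (256,187), orange knob at (288,178) and grey guard at (257,213). The red look-alike rack is at (255,146), the box at (310,145), the roll at (169,230) and the bottle at (452,214).
Guard candidates are blue at top (350,212) / side (357,203) and yellow at top (345,255) / side (400,215). The blue one fits the colour in the task. I'll confirm it in an enlarged crop.

```bash
python3 - <<'E'
from h import *
t=cv2.imread("pics/top0.png"); s=cv2.imread("pics/side0.png")
a=cv2.resize(t[165:240,230:380],None,fx=5.33,fy=4,interpolation=cv2.INTER_CUBIC)
a=cv2.resize(t[165:240,230:380],(600,300),interpolation=cv2.INTER_CUBIC)
b=cv2.resize(s[180:290,265:435],(464,300),interpolation=cv2.INTER_CUBIC)
o=np.zeros((600,600,3),np.uint8); o[:300]=a; o[300:,:464]=b
cv2.imwrite("pics/crop0.png",o)
for n,im in(("top",t),("side",s)):
    h=cv2.cvtColor(im,cv2.COLOR_BGR2HSV)
    for nm,lo,hi in(("blue",(108,150,60),(125,255,255)),("orange",(5,170,100),(15,255,255)),("green",(70,60,40),(85,255,255)),("roll",(90,50,90),(105,140,255))):
        m=cv2.inRange(h,lo,hi)
        for c in cv2.findContours(m,0,1)[0]:
            if 12<cv2.contourArea(c)<3000: print(n,nm,cv2.contourArea(c),np.round(cv2.minAreaRect(c)[0],1),cv2.approxPolyDP(c,2.5,True).reshape(-1,2).tolist() if nm=="blue" else "")
E
```

```text
top blue 403.5 [350.  211.5] [[368, 208], [360, 199], [332, 215], [339, 224]]
top orange 26.5 [252.8 147.2] 
top green 618.5 [309.6 145.3] 
top roll 31.0 [165.4 228.5] 
top roll 41.0 [178.5 231.6] 
side blue 413.5 [357.2 202.4] [[361, 184], [360, 195], [356, 199], [354, 196], [345, 198], [351, 217], [367, 217], [368, 202]]
side orange 48.5 [245.5 213.5] 
side orange 35.5 [300.  199.5] 
side green 1025.5 [268.8 206.6] 
side roll 1530.0 [291. 351.]
```

View pics/crop0.png

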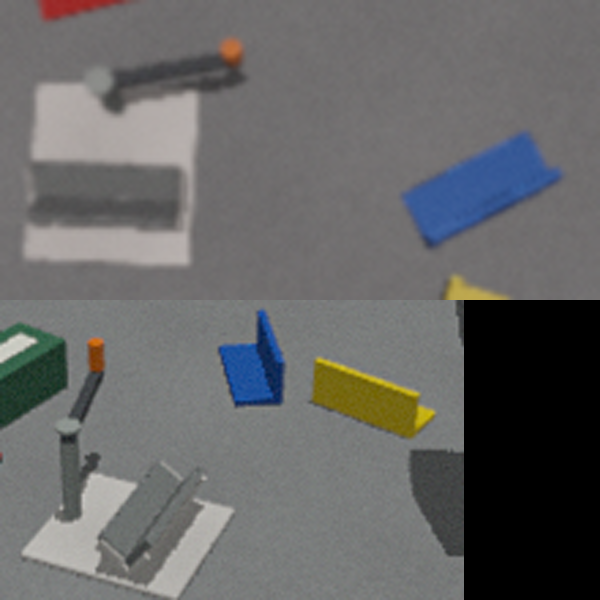

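The crop confirms the blue L-section at top (350,212), upright leg on the robot side; the yellow one is a decoy. The keeper is open towards the right (rack -y). Next I measure the poses.

```bash
python3 - <<'E'
from h import *
k=8
def up(im): return cv2.resize(im,None,fx=k,fy=k,interpolation=cv2.INTER_CUBIC)
def px(c): return (np.array(c,float).reshape(-1,2)+.5)/k-.5
t=cv2.imread("pics/top0.png"); s=cv2.imread("pics/side0.png")
H={n:cv2.cvtColor(up(i),cv2.COLOR_BGR2HSV) for n,i in(("top",t),("side",s))}
def big(m): return max(cv2.findContours(m,0,1)[0],key=cv2.contourArea)
c=big(cv2.inRange(H["top"],(105,120,50),(128,255,255))[:, :420*k])
r=px(cv2.boxPoints(cv2.minAreaRect(c))); print("blue top rect",r.round(1).tolist())
p=plane("top",r,0.0);p2=plane("top",r,0.06);print(p.round(4).tolist(),p2.round(4).tolist())
c=big(cv2.inRange(H["side"][170*k:230*k,330*k:380*k],(105,120,50),(128,255,255)))
print("blue side",(px(cv2.approxPolyDP(c,1.2*k,True))+[330,170]).round(1).tolist())
# white base
roi=H["top"][180*k:236*k,230*k:286*k]
m=cv2.inRange(roi,(0,0,135),(180,60,255)); m=cv2.morphologyEx(m,cv2.MORPH_CLOSE,np.ones((9,9)))
q=px(cv2.convexHull(big(m)))+[230,180]; a=cv2.approxPolyDP(q.astype(np.float32).reshape(-1,1,2),1.5,True).reshape(-1,2); print("base",a.round(1).tolist()); print(plane("top",a,0.008).round(4).tolist())
for n,x0,y0,x1,y1 in(("top",280,170,300,190),("side",290,185,310,212)):
    m=cv2.inRange(H[n][y0*k:y1*k,x0*k:x1*k],(3,110,90),(18,255,255)); b=big(m); print(n,"knob",(px(cv2.minAreaRect(b)[0])+[x0,y0]).round(2),(px(cv2.boundingRect(b)[2:])).round(1))
print("post",tri((254.7,185),(289.5,226.6)))
print("blue side pts z0",plane("side",[(351,217),(367,217)],0).round(4).tolist())
print("blue side leg top z.06",plane("side",[(361,184),(368,202)],.06).round(4).tolist())
E
```

```text
blue top rect [[330.1, 213.3], [363.1, 196.0], [369.9, 209.1], [337.0, 226.4]]
[[0.5045, -0.0797, 0.0], [0.5717, -0.2116, 0.0], [0.519, -0.2366, 0.0], [0.4527, -0.1052, 0.0]] [[0.496, -0.077, 0.06], [0.5604, -0.2035, 0.06], [0.5099, -0.2275, 0.06], [0.4464, -0.1016, 0.06]]
blue side [[360.8, 183.2], [359.1, 184.1], [358.6, 195.6], [344.8, 197.2], [351.2, 218.2], [367.7, 216.8], [368.4, 201.8]]
base [[239.3000030517578, 185.39999389648438], [254.3000030517578, 182.10000610351562], [278.8999938964844, 188.1999969482422], [276.79998779296875, 230.8000030517578], [235.6999969482422, 229.10000610351562]]
[[0.6195, 0.2783, 0.008], [0.6324, 0.2189, 0.008], [0.6062, 0.1211, 0.008], [0.4376, 0.1286, 0.008], [0.4464, 0.2883, 0.008]]
top knob [[287.38 177.62]] [[4.8 6.1]]
side knob [[299.71 199.69]] [[ 5.7 12.2]]
post (array([0.59768556, 0.20015602, 0.11705793]), np.float64(0.003076721450298735))
blue side pts z0 [[0.509, -0.0891, 0.0], [0.4583, -0.1079, 0.0]]
blue side leg top z.06 [[0.5156, -0.2202, 0.06], [0.4568, -0.1056, 0.06]]
```

```bash
cat >> h.py <<'E'
from scipy.spatial.transform import Rotation as Ro
def Rz(a): return Ro.from_euler('z',a,degrees=True).as_matrix()
def Ry(a): return Ro.from_euler('y',a,degrees=True).as_matrix()
BLUE=(np.array([.487,-.170,0]),Rz(27)); RACK=(np.array([.498,.206,0]),Rz(-3.4))
GREY=(RACK[0]+[0,0,.020],RACK[1]@Ry(-35))
def Lpts(g,w,t=.01):
    s=[(0,0),(w,0),(w,t),(t,t),(t,w),(0,w)]
    return [np.array([g[0]+g[1]@[x,y,z] for x,z in s]) for y in(-.07,.07)]
def overlay(im,n,name,boxes,pts):
    k=6;o=cv2.resize(im,None,fx=k,fy=k,interpolation=cv2.INTER_CUBIC)
    for P,c in pts:
        cv2.polylines(o,[((proj(n,P)+.5)*k).astype(int).reshape(-1,1,2)],True,c,1)
    x0,y0,x1,y1=boxes; return o[y0*k:y1*k,x0*k:x1*k]
def stack(name,ims):
    h=sum(i.shape[0] for i in ims);w=max(i.shape[1] for i in ims);o=np.zeros((h,w,3),np.uint8);y=0
    for i in ims:o[y:y+i.shape[0],:i.shape[1]]=i;y+=i.shape[0]
    f=min(1,800/w,600/h);cv2.imwrite(name,cv2.resize(o,None,fx=f,fy=f,interpolation=cv2.INTER_AREA))
E
python3 - <<'E'
from h import *
t=cv2.imread("pics/top0.png"); s=cv2.imread("pics/side0.png")
pts=[(p,(0,255,255)) for p in Lpts(BLUE,.06)]+[(p,(0,0,255)) for p in Lpts(GREY,.045)]
k,e=tri((287.38,177.62),(299.71,199.69)); print("knob",k.round(4),e)
hx=RACK[0]+RACK[1]@[.1,0,0]; v=RACK[1].T@(k-hx); print(v,np.linalg.norm(v[:2]),np.arctan2(-v[1],-v[0]))
stack("pics/ov0.png",[overlay(t,"top","",(230,170,380,235),pts),overlay(s,"side","",(265,180,385,290),pts)])
E
```

```text
knob [0.619  0.0789 0.1349] 0.0021012521829959323
[ 0.02835408 -0.11969973  0.13493636] 0.12301211390618841 1.803386037615104
```

View pics/ov0.png

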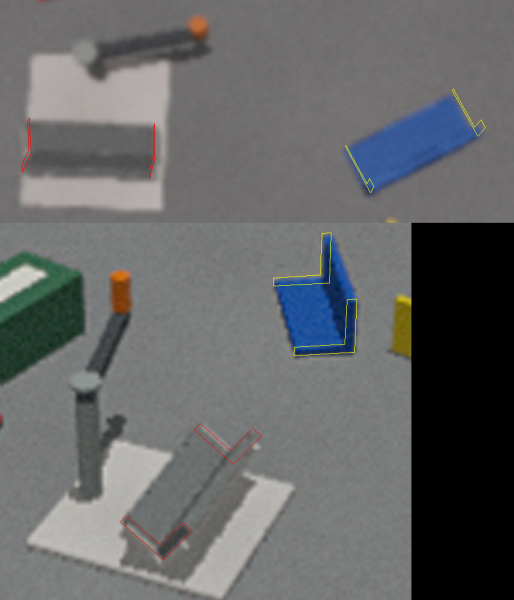

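```bash
cat >> h.py <<'E'
def toolR(g): return np.c_[g[1][:,1],g[1][:,0],-g[1][:,2]]
def grasp(g,z,dx=.005): return g[0]+g[1]@[dx,0,z],toolR(g)
def delta(p0,R0,p1,R1):
    "fractions from commanded pose 0 to pose 1"
    return (R0.T@(p1-p0)/.75).round(4).tolist(),(Ro.from_matrix(R0.T@R1).as_rotvec(degrees=True)/90).round(4).tolist()
def cmd(p0,R0,tr,ro): return p0+R0@np.array(tr)*.75,R0@Ro.from_rotvec(np.array(ro)*90,degrees=True).as_matrix()
P0=(np.array([.22,-.531,.205]),Ro.from_euler('xyz',[180,0,22.5],degrees=True).as_matrix())
E
python3 - <<'E'
from h import *
o=bot.get_obs(); print(o["clock"])
p,R=grasp(BLUE,.038); print(p,Ro.from_matrix(R).as_euler('xyz',degrees=True))
print(delta(*P0,np.r_[p[:2],.17],R))
E
```

```text
0.1
[ 0.49145503 -0.16773005  0.038     ] [180.   0. 117.]
([0.5197, -0.309, 0.0467], [0.0, 0.0, -1.05])
```

Call:
drive_tool(steps=[{"travel": [0.52, -0.309, 0.047], "rotation": [0, 0, -1], "grip": 1}, {"travel": [0.52, -0.309, 0.047], "rotation": [0, 0, -1], "grip": 1}, {"travel": [0.52, -0.309, 0.047], "rotation": [0, 0, -1], "grip": 1}, {"travel": [0.52, -0.309, 0.047], "rotation": [0, 0, -1], "grip": 1}, {"travel": [0.52, -0.309, 0.047], "rotation": [0, 0, -1], "grip": 1}, {"travel": [0.52, -0.309, 0.047], "rotation": [0, 0, -1], "grip": 1}, {"travel": [0.52, -0.309, 0.047], "rotation": [0, 0, -1], "grip": 1}, {"travel": [0.52, -0.309, 0.047], "rotation": [0, 0, -1], "grip": 1}])

```text
clock: 1.1
eef_pos: [0.4926, -0.1643, 0.1693]
ee_rot: [-180.0, -0.1, 109.1]
force: [-0.3, -0.5, -0.2]
opening: 0.094
grasp_force: 0.0
```

```bash
cat >> h.py <<'E'
def now():
    o=bot.get_obs(); return np.array(o["eef_pos"]),Ro.from_euler('xyz',o["ee_rot"],degrees=True).as_matrix()
E
python3 - <<'E'
from h import *
p,R=grasp(BLUE,.038); print(delta(*now(),p,R)); print(delta(*now(),np.r_[p[:2],.1],R)); o=bot.get_obs();print(o["q"],o["clock"],o["eef_pos"],o["ee_rot"])
E
```

```text
([-0.0041, -0.0028, 0.1751], [-0.0003, -0.0011, -0.0882])
([-0.004, -0.0028, 0.0924], [-0.0003, -0.0011, -0.0882])
[-2.80319971e+01  7.04111926e+00  9.83240155e+01  4.28451258e-02
  7.47291480e+01 -4.71080962e+01] 1.1 [ 0.49258045 -0.16432671  0.16931886] [-1.79966095e+02 -9.71970514e-02  1.09064752e+02]
```

Call:
drive_tool(steps=[{"travel": [-0.004, -0.003, 0], "rotation": [0, 0, -0.088], "grip": 1}, {"travel": [-0.004, -0.003, 0.05], "rotation": [0, 0, -0.088], "grip": 1}, {"travel": [-0.004, -0.003, 0.092], "rotation": [0, 0, -0.088], "grip": 1}, {"travel": [-0.004, -0.003, 0.092], "rotation": [0, 0, -0.088], "grip": 1}])

```text
clock: 1.6
eef_pos: [0.4877, -0.1698, 0.0982]
ee_rot: [-179.8, -0.4, 116.4]
force: [-0.4, 0.6, 0.4]
opening: 0.0941
grasp_force: 0.0
```

```bash
python3 - <<'E'
from h import *
t=bot.get_image("top"); s=bot.get_image("side")
p,R=grasp(BLUE,.038); print(now()[0],delta(*now(),p,R))
pts=[(q,(0,255,255)) for q in Lpts(BLUE,.06)]
stack("pics/pre.png",[overlay(t,"top","",(310,180,400,240),pts),overlay(s,"side","",(320,150,410,230),pts)])
E
```

```text
[ 0.49063019 -0.17148973  0.10156598] ([0.004, 0.0032, 0.0848], [0.0, -0.0, -0.0071])
```

View pics/pre.png

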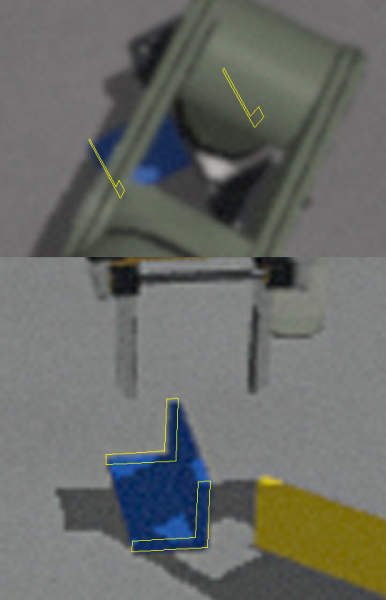

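The fingers straddle the upright leg, about centred in the side view (leg top at side ≈ (363,187)). I descend and grip.

Call:
drive_tool(steps=[{"travel": [0.004, 0.003, 0.04], "rotation": [0, 0, -0.007], "grip": 1}, {"travel": [0.004, 0.003, 0.07], "rotation": [0, 0, -0.007], "grip": 1}, {"travel": [0.004, 0.003, 0.085], "rotation": [0, 0, -0.007], "grip": 1}, {"travel": [0.004, 0.003, 0.085], "rotation": [0, 0, -0.007], "grip": 1}, {"travel": [0.004, 0.003, 0.085], "rotation": [0, 0, -0.007], "grip": 0}, {"travel": [0.004, 0.003, 0.085], "rotation": [0, 0, -0.007], "grip": -0.5}, {"travel": [0.004, 0.003, 0.085], "rotation": [0, 0, -0.007], "grip": -1}, {"travel": [0.004, 0.003, 0.085], "rotation": [0, 0, -0.007], "grip": -1}])

```text
clock: 2.7
eef_pos: [0.4913, -0.1678, 0.0377]
ee_rot: [180.0, 0.0, 117.0]
force: [0.1, 0.8, 0.4]
opening: 0.0575
grasp_force: 0.0
```

Call:
drive_tool(steps=[{"travel": [0, 0, 0], "rotation": [0, 0, 0], "grip": -1}, {"travel": [0, 0, 0], "rotation": [0, 0, 0], "grip": -1}, {"travel": [0, 0, 0], "rotation": [0, 0, 0], "grip": -1}])

```text
clock: 3.08
eef_pos: [0.4911, -0.1677, 0.0374]
ee_rot: [-180.0, -0.0, 117.0]
force: [0.3, 0.3, 0.7]
opening: 0.0273
grasp_force: 0.0
```

```bash
python3 - <<'E'
from h import *
p,R=grasp(BLUE,.038); print(now()[0],bot.get_obs()["ee_rot"],delta(*now(),p,R))
g2=(GREY[0]+GREY[1]@[.01,0,.01],GREY[1])
up=now()[0]+[0,0,.12]
print("lift",delta(*now(),up,now()[1]))
P,Rn=grasp(g2,.038); print("final",P,Ro.from_matrix(Rn).as_euler('xyz',degrees=True))
Pre=P+[0,0,.1]
print("from lift to pre",delta(up,now()[1],Pre,Rn))
E
```

```text
[ 0.49110437 -0.16766984  0.03738218] [-1.79994321e+02 -8.37670100e-03  1.16998417e+02] ([-0.0003, 0.0004, -0.0008], [-0.0001, -0.0001, -0.0])
lift ([0.0, -0.0, -0.16], [0.0, 0.0, 0.0])
final [0.48278244 0.20690409 0.06792294] [145.    0.   86.6]
from lift to pre ([0.45, 0.2168, -0.014], [-0.3797, -0.1032, 0.3271])
```

Call:
drive_tool(steps=[{"travel": [0, 0, 0], "rotation": [0, 0, 0], "grip": -1}, {"travel": [0, 0, 0], "rotation": [0, 0, 0], "grip": -1}, {"travel": [0, 0, 0], "rotation": [0, 0, 0], "grip": -1}, {"travel": [0, 0, 0], "rotation": [0, 0, 0], "grip": -1}])

```text
clock: 3.58
eef_pos: [0.491, -0.1677, 0.0374]
ee_rot: [-180.0, -0.0, 117.0]
force: [-0.2, -0.7, 1.2]
opening: 0.01
grasp_force: 30.0
```

Call:
drive_tool(steps=[{"travel": [0, 0, -0.05], "rotation": [0, 0, 0], "grip": -1}, {"travel": [0, 0, -0.1], "rotation": [0, 0, 0], "grip": -1}, {"travel": [0, 0, -0.16], "rotation": [0, 0, 0], "grip": -1}, {"travel": [0, 0, -0.16], "rotation": [0, 0, 0], "grip": -1}, {"travel": [0, 0, -0.16], "rotation": [0, 0, 0], "grip": -1}])

```text
clock: 4.2
eef_pos: [0.4902, -0.1671, 0.156]
ee_rot: [-179.9, -0.1, 117.0]
force: [-0.9, 0.4, -2.2]
opening: 0.0099
grasp_force: 30.0
```

Call:
drive_tool(steps=[{"travel": [0.05, 0.024, -0.014], "rotation": [-0.047, -0.013, 0.041], "grip": -1}, {"travel": [0.12, 0.057, -0.014], "rotation": [-0.095, -0.026, 0.082], "grip": -1}, {"travel": [0.19, 0.09, -0.014], "rotation": [-0.16, -0.044, 0.14], "grip": -1}, {"travel": [0.26, 0.125, -0.014], "rotation": [-0.22, -0.06, 0.19], "grip": -1}, {"travel": [0.33, 0.159, -0.014], "rotation": [-0.29, -0.08, 0.25], "grip": -1}, {"travel": [0.4, 0.193, -0.014], "rotation": [-0.34, -0.093, 0.294], "grip": -1}, {"travel": [0.45, 0.217, -0.014], "rotation": [-0.38, -0.103, 0.327], "grip": -1}, {"travel": [0.45, 0.217, -0.014], "rotation": [-0.38, -0.103, 0.327], "grip": -1}])

```text
clock: 5.2
eef_pos: [0.4801, 0.2073, 0.1642]
ee_rot: [145.2, 0.1, 86.6]
force: [0.6, -1.0, -1.0]
opening: 0.0099
grasp_force: 30.0
```

Call:
drive_tool(steps=[{"travel": [0, 0, 0], "rotation": [0, 0, 0], "grip": -1}, {"travel": [0, 0, 0], "rotation": [0, 0, 0], "grip": -1}])

```text
clock: 5.45
eef_pos: [0.4814, 0.2062, 0.1654]
ee_rot: [145.2, 0.1, 86.6]
force: [0.3, -0.1, -1.7]
opening: 0.01
grasp_force: 30.0
```

```bash
python3 - <<'E'
from h import *
t=bot.get_image("top"); s=bot.get_image("side")
p,R=now(); g=np.c_[R[:,1],R[:,0],-R[:,2]]; b=(p-g@[.005,0,.038],g)
g2=(GREY[0]+GREY[1]@[.01,0,.01],GREY[1]); print(p,bot.get_obs()["ee_rot"],delta(p,R,*grasp(g2,.038)))
pts=[(q,(0,255,255)) for q in Lpts(b,.06)]+[(q,(0,0,255)) for q in Lpts(GREY,.045)]
stack("pics/pre2.png",[overlay(t,"top","",(220,160,330,240),pts),overlay(s,"side","",(260,150,390,295),pts)])
E
```

```text
[0.48259254 0.20548591 0.16675781] [1.45098781e+02 4.77626293e-02 8.65080218e+01] ([0.002, -0.0753, 0.1082], [-0.0011, 0.001, -0.0005])
```

View pics/pre2.png

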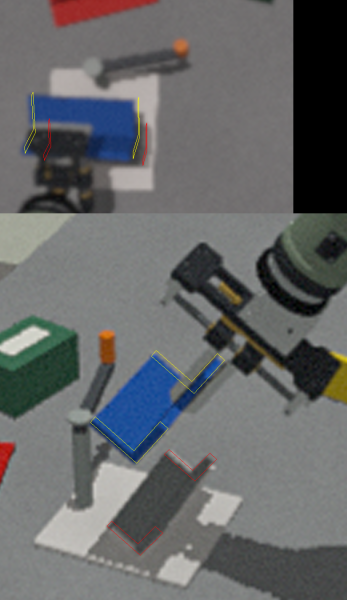

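```bash
python3 - <<'E'
from h import *
k=8
def hull(n,box):
    im=bot.get_image(n); x0,y0,x1,y1=box
    h=cv2.cvtColor(cv2.resize(im,None,fx=k,fy=k,interpolation=cv2.INTER_CUBIC)[y0*k:y1*k,x0*k:x1*k],cv2.COLOR_BGR2HSV)
    c=np.vstack([c for c in cv2.findContours(cv2.inRange(h,(105,120,45),(128,255,255)),0,1)[0] if cv2.contourArea(c)>100])
    a=cv2.approxPolyDP(cv2.convexHull(c),.8*k,True).reshape(-1,2); return (a+.5)/k-.5+[x0,y0]
p,R=now(); g=np.c_[R[:,1],R[:,0],-R[:,2]]; b=(p-g@[.005,0,.038],g)
T=hull("top",(220,180,290,240)); S=hull("side",(290,185,350,260))
print("T",T.round(1).tolist()); print("S",S.round(1).tolist())
for q in Lpts(b,.06): print("predT",proj("top",q)[[0,1,2,5]].round(1).tolist(),"predS",proj("side",q)[[0,1,2,5]].round(1).tolist())
print("grey pred"); 
for q in Lpts(GREY,.045): print("T",proj("top",q)[[0,1,2,5]].round(1).tolist(),"S",proj("side",q)[[0,1,2,5]].round(1).tolist())
E
```

```text
T [[269.3, 198.1], [270.6, 210.6], [267.7, 219.1], [228.3, 216.2], [230.9, 196.4], [232.1, 195.4]]
S [[341.1, 203.4], [341.9, 205.7], [338.6, 210.6], [310.1, 242.6], [292.9, 228.6], [295.1, 224.9], [316.6, 202.4]]
predT [[271.8, 211.2], [271.6, 195.9], [271.3, 197.1], [269.5, 219.0]] predS [[332.2, 217.1], [316.3, 203.0], [318.1, 200.9], [343.8, 204.5]]
predT [[232.8, 209.4], [231.9, 194.1], [231.3, 195.2], [228.9, 217.1]] predS [[310.7, 243.2], [293.3, 227.9], [295.2, 225.7], [322.7, 230.3]]
grey pred
T [[274.6, 216.0], [274.6, 205.6], [274.2, 206.7], [273.2, 221.5]] S [[332.5, 250.0], [321.1, 239.9], [322.8, 238.0], [340.8, 241.7]]
T [[238.6, 214.4], [238.1, 203.9], [237.5, 205.0], [236.1, 219.8]] S [[312.1, 277.8], [299.6, 266.8], [301.4, 264.9], [320.6, 269.4]]
```

Call:
drive_tool(steps=[{"travel": [-0.001, -0.015, 0.028], "rotation": [-0.001, 0.001, 0], "grip": -1}, {"travel": [-0.001, -0.032, 0.056], "rotation": [-0.001, 0.001, 0], "grip": -1}, {"travel": [-0.001, -0.048, 0.081], "rotation": [-0.001, 0.001, 0], "grip": -1}, {"travel": [-0.001, -0.048, 0.081], "rotation": [-0.001, 0.001, 0], "grip": -1}, {"travel": [-0.001, -0.048, 0.081], "rotation": [-0.001, 0.001, 0], "grip": -1}, {"travel": [-0.001, -0.048, 0.081], "rotation": [-0.001, 0.001, 0], "grip": -1}])

```text
clock: 6.4
eef_pos: [0.4895, 0.2061, 0.0992]
ee_rot: [144.7, -0.2, 86.6]
force: [-0.4, -0.0, -1.2]
opening: 0.0097
grasp_force: 30.0
```

```bash
python3 - <<'E'
from h import *
p,R=now(); g2=(GREY[0]+GREY[1]@[.01,0,.01],GREY[1]); print(p,bot.get_obs()["force"],delta(p,R,*grasp(g2,.038)))
E
```

```text
[0.48946901 0.20609416 0.09918877] [-0.37603779 -0.01595143 -1.23529848] ([0.0004, -0.0314, 0.0289], [0.003, -0.0018, -0.0007])
```

Call:
drive_tool(steps=[{"travel": [0, -0.008, 0.007], "rotation": [0.003, -0.002, -0.001], "grip": -1}, {"travel": [0, -0.015, 0.013], "rotation": [0.003, -0.002, -0.001], "grip": -1}, {"travel": [0, -0.021, 0.019], "rotation": [0.003, -0.002, -0.001], "grip": -1}, {"travel": [0, -0.026, 0.024], "rotation": [0.003, -0.002, -0.001], "grip": -1}, {"travel": [0, -0.026, 0.024], "rotation": [0.003, -0.002, -0.001], "grip": -1}, {"travel": [0, -0.026, 0.024], "rotation": [0.003, -0.002, -0.001], "grip": -1}])

```text
clock: 7.15
eef_pos: [0.4829, 0.2063, 0.0717]
ee_rot: [145.1, 0.1, 86.6]
force: [0.7, 0.6, -1.4]
opening: 0.0098
grasp_force: 30.0
```

```bash
python3 - <<'E'
from h import *
p,R=now(); g2=(GREY[0]+GREY[1]@[.01,0,.01],GREY[1]); f=bot.get_obs()["force"]; print(p,f,"tool",R.T@f,delta(p,R,*grasp(g2,.038)))
E
```

```text
[0.48286317 0.20632952 0.07167109] [ 0.73391676  0.6133139  -1.357799  ] tool [ 0.65763663 -0.2037024   1.51143154] ([0.0008, -0.003, 0.004], [-0.0016, 0.0006, 0.001])
```

Call:
drive_tool(steps=[{"travel": [0, -0.002, 0.002], "rotation": [0, 0, 0], "grip": -1}, {"travel": [0, -0.003, 0.004], "rotation": [0, 0, 0], "grip": -1}, {"travel": [0, -0.003, 0.004], "rotation": [0, 0, 0], "grip": -1}])

```text
clock: 7.52
eef_pos: [0.4828, 0.2063, 0.0679]
ee_rot: [145.1, 0.1, 86.6]
force: [1.6, 0.0, -0.8]
opening: 0.0097
grasp_force: 30.0
```

```bash
cat >c.py <<'E'
from h import *
p,R=now(); g2=(GREY[0]+GREY[1]@[.01,0,.01],GREY[1]); f=bot.get_obs()["force"]; print(p,f,"tool",R.T@f,bot.get_obs()["ft_torque"],delta(p,R,*grasp(g2,.038)))
E
python3 c.py
```

```text
[0.48275377 0.2062655  0.06793462] [ 1.58579597  0.04181272 -0.78336439] tool [0.13600818 0.84920907 1.54612505] [-0.0666461   0.35472593 -0.02862406] ([0.0009, -0.0, 0.0], [-0.0015, 0.0007, 0.0011])
```

Call:
drive_tool(steps=[{"travel": [0, -0.002, 0.002], "rotation": [0, 0, 0], "grip": -1}, {"travel": [0, -0.002, 0.002], "rotation": [0, 0, 0], "grip": -1}, {"travel": [0, -0.002, 0.002], "rotation": [0, 0, 0], "grip": -1}])

```text
clock: 7.9
eef_pos: [0.483, 0.2062, 0.0674]
ee_rot: [145.0, 0.1, 86.6]
force: [-7.9, -2.1, 12.1]
opening: 0.0099
grasp_force: 30.0
```

```bash
python3 c.py; python3 - <<'E'
from h import *
t=bot.get_image("top"); s=bot.get_image("side")
p,R=now(); g=np.c_[R[:,1],R[:,0],-R[:,2]]; b=(p-g@[.005,0,.038],g)
pts=[(q,(0,255,255)) for q in Lpts(b,.06)]+[(q,(0,0,255)) for q in Lpts(GREY,.045)]
a=overlay(s,"side","",(280,210,360,295),pts); c=overlay(s,"side","",(280,210,360,295),[])
stack("pics/nest.png",[np.hstack([c,a])])
E
```

```text
[0.48295519 0.20624754 0.06744833] [-7.91766207 -2.14535097 12.06289323] tool [ -2.63274096   0.54347854 -14.3380125 ] [-0.41213002  0.25068141 -0.28667864] ([0.0009, 0.0001, -0.0007], [-0.0001, 0.0009, 0.001])
```

View pics/nest.png

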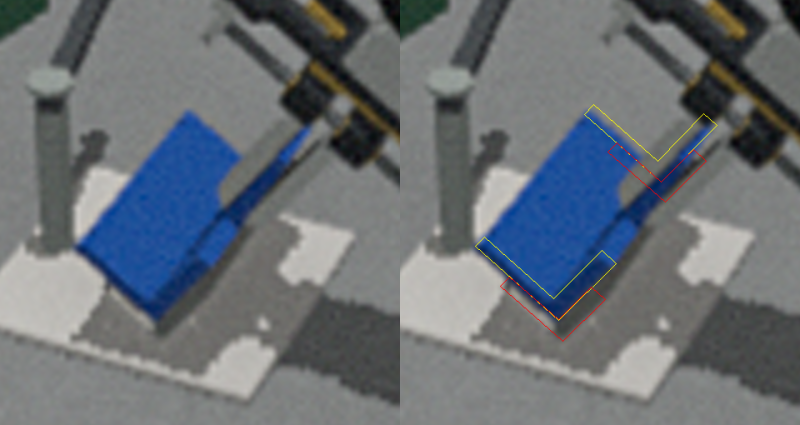

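Call:
drive_tool(steps=[{"travel": [0, -0.002, -0.001], "rotation": [0, 0, 0], "grip": -1}, {"travel": [0, -0.003, -0.001], "rotation": [0, 0, 0], "grip": -1}, {"travel": [0, -0.003, -0.001], "rotation": [0, 0, 0], "grip": -1}])

```text
clock: 8.38
eef_pos: [0.4826, 0.2069, 0.0675]
ee_rot: [144.9, 0.0, 86.7]
force: [3.6, -4.1, 5.8]
opening: 0.0095
grasp_force: 30.0
```

```bash
python3 c.py
```

```text
[0.48259636 0.2069488  0.0674831 ] [ 3.57145162 -4.14616021  5.79391148] tool [-3.93693954  6.44472903 -2.545839  ] [-0.71143961 -1.16682664 -0.35298342] ([-0.0, 0.0005, -0.0003], [0.0014, -0.0, 0.001])
```

Call:
drive_tool(steps=[{"travel": [0, -0.0005, 0.001], "rotation": [0, 0, 0], "grip": -1}, {"travel": [0, -0.0005, 0.001], "rotation": [0, 0, 0], "grip": -1}, {"travel": [0, -0.0005, 0.001], "rotation": [0, 0, 0], "grip": -1}])

```text
clock: 8.75
eef_pos: [0.4828, 0.207, 0.0673]
ee_rot: [144.8, 0.0, 86.7]
force: [-1.4, -4.2, 13.8]
opening: 0.0098
grasp_force: 30.0
```

```bash
python3 c.py; python3 - <<'E'
from h import *
k=8
im=bot.get_image("side"); x0,y0,x1,y1=280,210,360,295
h=cv2.cvtColor(cv2.resize(im,None,fx=k,fy=k,interpolation=cv2.INTER_CUBIC)[y0*k:y1*k,x0*k:x1*k],cv2.COLOR_BGR2HSV)
c=np.vstack([c for c in cv2.findContours(cv2.inRange(h,(105,120,45),(128,255,255)),0,1)[0] if cv2.contourArea(c)>100])
a=cv2.approxPolyDP(cv2.convexHull(c),.8*k,True).reshape(-1,2); print(((a+.5)/k-.5+[x0,y0]).round(1).tolist())
g2=(GREY[0]+GREY[1]@[.01,0,.01],GREY[1])
for q in Lpts(g2,.06): print(proj("side",q)[[0,1,2,5]].round(1).tolist())
E
```

```text
[0.48276086 0.20700432 0.0673045 ] [-1.44244356 -4.15791777 13.76139847] tool [ -4.24618636   6.94549983 -11.9362869 ] [-0.85845829 -1.04432701 -0.41354063] ([-0.0001, 0.0005, -0.0007], [0.0019, -0.0, 0.0009])
[[340.8, 235.4], [337.6, 242.1], [324.2, 260.4], [311.2, 273.4], [295.1, 259.8], [316.8, 232.2]]
[[331.8, 245.9], [316.5, 232.4], [318.2, 230.5], [342.9, 234.7]]
[[311.2, 273.5], [294.5, 258.8], [296.3, 256.9], [322.7, 262.1]]
```

Both contact forces are in (+7 N on y, -12 N on z). The measured near corner, (311.2,273.4), matches the predicted home position, (311.2,273.5), so the guard is home. I'll ease off and release.

Call:
drive_tool(steps=[{"travel": [0, 0, -0.001], "rotation": [0, 0, 0], "grip": -1}, {"travel": [0, 0, -0.001], "rotation": [0, 0, 0], "grip": -0.6}, {"travel": [0, 0, -0.001], "rotation": [0, 0, 0], "grip": -0.3}, {"travel": [0, 0, -0.001], "rotation": [0, 0, 0], "grip": -0.3}, {"travel": [0, 0, -0.001], "rotation": [0, 0, 0], "grip": -0.3}, {"travel": [0, 0, -0.001], "rotation": [0, 0, 0], "grip": -0.3}, {"travel": [0, 0, -0.001], "rotation": [0, 0, 0], "grip": -0.3}, {"travel": [0, 0, -0.001], "rotation": [0, 0, 0], "grip": -0.3}])

```text
clock: 9.8
eef_pos: [0.4797, 0.2064, 0.0649]
ee_rot: [145.1, 0.1, 86.6]
force: [0.5, 0.7, -0.0]
opening: 0.0328
grasp_force: 0.0
```

```bash
python3 c.py
```

```text
[0.47965792 0.20640589 0.06488468] [ 0.50057115  0.7173765  -0.02147183] tool [0.7455547  0.36404056 0.27800038] [-0.01870441  0.19481635  0.0199007 ] ([0.0009, 0.0057, -0.001], [-0.0017, 0.0007, 0.001])
```

Call:
drive_tool(steps=[{"travel": [0, 0, -0.03], "rotation": [0, 0, 0], "grip": -0.1}, {"travel": [0, 0, -0.07], "rotation": [0, 0, 0], "grip": -0.1}, {"travel": [0, 0, -0.13], "rotation": [0, 0, 0], "grip": -0.1}, {"travel": [0, 0, -0.13], "rotation": [0, 0, 0], "grip": -0.1}, {"travel": [0, 0, -0.13], "rotation": [0, 0, 0], "grip": -0.1}])

```text
clock: 10.42
eef_pos: [0.424, 0.2098, 0.1446]
ee_rot: [145.1, 0.1, 86.6]
force: [0.7, -0.5, 0.2]
opening: 0.0423
grasp_force: 0.0
```

```bash
cat >> h.py <<'E'
HINGE=RACK[0]+RACK[1]@[.1,0,0]
def knob(th,z,r=.125):
    "tool pose around the knob at keeper angle th, closing axis tangential"
    t=RACK[1]@[np.sin(th),-np.cos(th),0]; zt=np.array([0,0,-1.])
    return np.r_[(HINGE+RACK[1]@[-r*np.cos(th),-r*np.sin(th),0])[:2],z],np.c_[np.cross(t,zt),t,zt]
E
python3 - <<'E'
from h import *
k=8
im=bot.get_image("side"); x0,y0,x1,y1=280,210,360,295
h=cv2.cvtColor(cv2.resize(im,None,fx=k,fy=k,interpolation=cv2.INTER_CUBIC)[y0*k:y1*k,x0*k:x1*k],cv2.COLOR_BGR2HSV)
c=np.vstack([c for c in cv2.findContours(cv2.inRange(h,(105,120,45),(128,255,255)),0,1)[0] if cv2.contourArea(c)>100])
a=cv2.approxPolyDP(cv2.convexHull(c),.8*k,True).reshape(-1,2); print(((a+.5)/k-.5+[x0,y0]).round(1).tolist())
print(now()[0],knob(1.80,.2)[0],delta(*now(),*knob(1.80,.2)))
E
```

```text
[[340.7, 234.7], [341.2, 236.1], [322.9, 262.2], [311.3, 273.6], [295.2, 259.8], [316.8, 232.2]]
[0.4237479  0.2093916  0.14379085] [0.61895483 0.07686836 0.2       ] ([-0.1612, 0.2645, 0.0929], [0.3844, 0.046, -0.1407])
```

Blue is unchanged after release: near corner (311.3,273.6), nested. Next I go above the knob.

Call:
drive_tool(steps=[{"travel": [-0.02, 0.03, -0.02], "rotation": [0.08, 0.01, -0.03], "grip": -0.1}, {"travel": [-0.06, 0.09, 0.01], "rotation": [0.17, 0.02, -0.06], "grip": -0.1}, {"travel": [-0.1, 0.16, 0.04], "rotation": [0.26, 0.03, -0.095], "grip": -0.1}, {"travel": [-0.14, 0.23, 0.07], "rotation": [0.34, 0.04, -0.125], "grip": -0.1}, {"travel": [-0.161, 0.265, 0.093], "rotation": [0.384, 0.046, -0.141], "grip": -0.1}, {"travel": [-0.161, 0.265, 0.093], "rotation": [0.384, 0.046, -0.141], "grip": -0.1}, {"travel": [-0.161, 0.265, 0.093], "rotation": [0.384, 0.046, -0.141], "grip": -0.1}, {"travel": [-0.161, 0.265, 0.093], "rotation": [0.384, 0.046, -0.141], "grip": -0.1}])

```text
clock: 11.48
eef_pos: [0.6178, 0.0783, 0.2009]
ee_rot: [180.0, -0.0, 99.8]
force: [-0.3, -0.6, 0.5]
opening: 0.0421
grasp_force: 0.0
```

Call:
drive_tool(steps=[{"travel": [0, 0, 0], "rotation": [0, 0, 0], "grip": -0.1}, {"travel": [0, 0, 0], "rotation": [0, 0, 0], "grip": -0.1}])

```text
clock: 11.72
eef_pos: [0.6189, 0.0782, 0.2026]
ee_rot: [179.8, -0.0, 99.9]
force: [-1.0, -0.6, 0.2]
opening: 0.042
grasp_force: 0.0
```

```bash
python3 - <<'E'
from h import *
s=bot.get_image("side"); t=bot.get_image("top")
o=bot.get_obs(); print(now()[0],o["ee_rot"],o["q"].round(0),delta(*now(),*knob(1.80,.126)))
k=knob(1.8,.135)[0]; print(proj("side",[k,now()[0]]).round(1).tolist())
stack("pics/kn.png",[overlay(s,"side","",(260,150,390,290),[]),overlay(t,"top","",(240,160,310,230),[])])
E
```

```text
[0.61922125 0.0779539  0.20234711] [ 1.79798447e+02 -8.66249552e-03  9.98261094e+01] [ -1.  18.  81.   0.  81. -11.] ([-0.0014, -0.001, 0.1018], [0.0022, -0.0001, 0.001])
[[300.3, 199.4], [299.4, 179.7]]
```

View pics/kn.png

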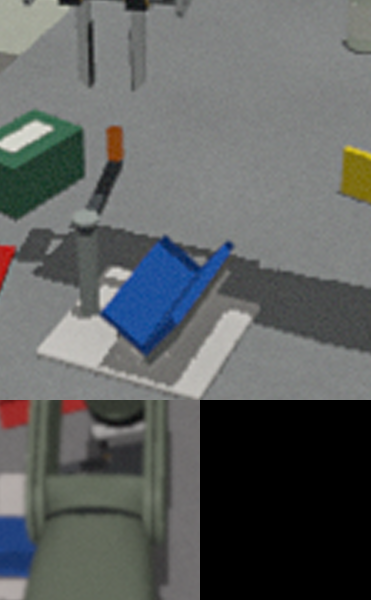

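The blue guard sits nested, and the fingers straddle the knob at side (300,200). I descend and cage the knob.

Call:
drive_tool(steps=[{"travel": [-0.001, -0.001, 0.04], "rotation": [0.002, 0, 0.001], "grip": -0.1}, {"travel": [-0.001, -0.001, 0.075], "rotation": [0.002, 0, 0.001], "grip": -0.1}, {"travel": [-0.001, -0.001, 0.1], "rotation": [0.002, 0, 0.001], "grip": -0.1}, {"travel": [-0.001, -0.001, 0.1], "rotation": [0.002, 0, 0.001], "grip": -0.1}, {"travel": [-0.001, -0.001, 0.1], "rotation": [0.002, 0, 0.001], "grip": -0.45}, {"travel": [-0.001, -0.001, 0.1], "rotation": [0.002, 0, 0.001], "grip": -0.45}, {"travel": [-0.001, -0.001, 0.1], "rotation": [0.002, 0, 0.001], "grip": -0.45}])

```text
clock: 12.7
eef_pos: [0.6198, 0.0767, 0.1275]
ee_rot: [179.9, -0.0, 99.7]
force: [-0.4, 0.4, -0.7]
opening: 0.026
grasp_force: 0.0
```

```bash
python3 - <<'E'
from h import *
o=bot.get_obs(); print(now()[0],o["ee_rot"],o["force"],o["opening"])
a=now()
for th in np.linspace(1.7,1.0,8): print(round(th,2),delta(*a,*knob(th,.127)))
b=knob(1.0,.127)
for th in np.r_[.9,.8,.7,.6,.5,.4,.32,.25]: print(round(th,2),delta(*b,*knob(th,.127)))
b=knob(.25,.127)
for th in np.r_[.18,.12,.06,.02,0,-.02,-.04]: print(round(th,2),delta(*b,*knob(th,.127)))
E
```

```text
[0.61981938 0.07667506 0.12754064] [ 1.79944482e+02 -5.06468983e-03  9.96908520e+01] [-0.44121262  0.35573273 -0.68810156] 0.025951546230640315
1.7 ([0.0013, -0.0177, 0.0007], [0.0006, -0.0001, 0.0632])
1.6 ([0.0037, -0.0342, 0.0007], [0.0006, -0.0001, 0.1269])
1.5 ([0.0079, -0.0504, 0.0007], [0.0006, -0.0001, 0.1905])
1.4 ([0.0136, -0.066, 0.0007], [0.0006, -0.0002, 0.2542])
1.3 ([0.0208, -0.081, 0.0006], [0.0006, -0.0002, 0.3178])
1.2 ([0.0295, -0.0952, 0.0006], [0.0006, -0.0002, 0.3815])
1.1 ([0.0396, -0.1085, 0.0006], [0.0006, -0.0003, 0.4452])
1.0 ([0.0509, -0.1207, 0.0006], [0.0006, -0.0003, 0.5088])
0.9 ([0.0008, -0.0166, 0.0], [0.0, 0.0, 0.0637])
0.8 ([0.0033, -0.0331, 0.0], [0.0, 0.0, 0.1273])
0.7 ([0.0074, -0.0493, 0.0], [0.0, 0.0, 0.191])
0.6 ([0.0132, -0.0649, 0.0], [0.0, 0.0, 0.2546])
0.5 ([0.0204, -0.0799, 0.0], [0.0, 0.0, 0.3183])
0.4 ([0.0291, -0.0941, 0.0], [0.0, 0.0, 0.382])
0.32 ([0.0371, -0.1048, 0.0], [0.0, 0.0, 0.4329])
0.25 ([0.0447, -0.1136, 0.0], [0.0, 0.0, 0.4775])
0.18 ([0.0004, -0.0117, 0.0], [0.0, 0.0, 0.0446])
0.12 ([0.0014, -0.0216, 0.0], [0.0, 0.0, 0.0828])
0.06 ([0.003, -0.0315, 0.0], [0.0, 0.0, 0.121])
0.02 ([0.0044, -0.038, 0.0], [0.0, 0.0, 0.1464])
0.0 ([0.0052, -0.0412, 0.0], [0.0, 0.0, 0.1592])
-0.02 ([0.006, -0.0445, 0.0], [0.0, 0.0, 0.1719])
-0.04 ([0.007, -0.0477, 0.0], [0.0, 0.0, 0.1846])
```

Call:
drive_tool(steps=[{"travel": [0.001, -0.018, 0], "rotation": [0, 0, 0.063], "grip": -0.45}, {"travel": [0.004, -0.034, 0], "rotation": [0, 0, 0.127], "grip": -0.45}, {"travel": [0.008, -0.05, 0], "rotation": [0, 0, 0.19], "grip": -0.45}, {"travel": [0.014, -0.066, 0], "rotation": [0, 0, 0.254], "grip": -0.45}, {"travel": [0.021, -0.081, 0], "rotation": [0, 0, 0.318], "grip": -0.45}, {"travel": [0.03, -0.095, 0], "rotation": [0, 0, 0.382], "grip": -0.45}, {"travel": [0.04, -0.109, 0], "rotation": [0, 0, 0.445], "grip": -0.45}, {"travel": [0.051, -0.121, 0], "rotation": [0, 0, 0.509], "grip": -0.45}])

```text
clock: 13.7
eef_pos: [0.5235, 0.0991, 0.1273]
ee_rot: [180.0, -0.0, 53.7]
force: [0.7, 0.6, 0.1]
opening: 0.0258
grasp_force: 0.3
```

Call:
drive_tool(steps=[{"travel": [0.001, -0.017, 0], "rotation": [0, 0, 0.064], "grip": -0.45}, {"travel": [0.003, -0.033, 0], "rotation": [0, 0, 0.127], "grip": -0.45}, {"travel": [0.007, -0.049, 0], "rotation": [0, 0, 0.191], "grip": -0.45}, {"travel": [0.013, -0.065, 0], "rotation": [0, 0, 0.255], "grip": -0.45}, {"travel": [0.02, -0.08, 0], "rotation": [0, 0, 0.318], "grip": -0.45}, {"travel": [0.029, -0.094, 0], "rotation": [0, 0, 0.382], "grip": -0.45}, {"travel": [0.037, -0.105, 0], "rotation": [0, 0, 0.433], "grip": -0.45}, {"travel": [0.045, -0.114, 0], "rotation": [0, 0, 0.478], "grip": -0.45}])

```text
clock: 14.7
eef_pos: [0.4741, 0.1769, 0.1272]
ee_rot: [-180.0, 0.0, 10.7]
force: [0.6, -0.5, 0.2]
opening: 0.0257
grasp_force: 0.3
```

Call:
drive_tool(steps=[{"travel": [0, 0, 0], "rotation": [0, 0, 0], "grip": -0.45}, {"travel": [0, 0, 0], "rotation": [0, 0, 0], "grip": -0.45}, {"travel": [0, 0, 0], "rotation": [0, 0, 0], "grip": -0.45}])

```text
clock: 15.08
eef_pos: [0.4742, 0.1765, 0.1267]
ee_rot: [-180.0, 0.0, 10.9]
force: [0.1, -0.7, -0.2]
opening: 0.0257
grasp_force: 0.0
```

```bash
python3 - <<'E'
from h import *
o=bot.get_obs(); print(now()[0],o["ee_rot"],o["force"],o["q"].round(0))
for th in (.25,.1,.05,0,-.03,-.05): print(th,knob(th,.127)[0],delta(*now(),*knob(th,.127)))
cv2.imwrite("pics/mid.png",cv2.resize(bot.get_image("side")[150:290,240:400],None,fx=4,fy=4))
E
```

```text
[0.47424671 0.17646008 0.12674773] [-1.79976960e+02  3.61020744e-02  1.08668850e+01] [ 0.1435293  -0.66131354 -0.20245978] [ 11.   8. 103.   0.  69.  90.]
0.25 [0.47508903 0.17638114 0.127     ] ([0.0011, 0.0003, -0.0003], [-0.0003, 0.0004, -0.0006])
0.1 [0.47292729 0.19498841 0.127     ] ([0.0029, -0.0246, -0.0003], [-0.0002, 0.0004, 0.0949])
0.05 [0.47282944 0.20123699 0.127     ] ([0.0044, -0.0328, -0.0003], [-0.0002, 0.0004, 0.1267])
0 [0.473044   0.20748266 0.127     ] ([0.0062, -0.0409, -0.0003], [-0.0002, 0.0004, 0.1585])
-0.03 [0.47332252 0.21122216 0.127     ] ([0.0075, -0.0458, -0.0003], [-0.0002, 0.0004, 0.1776])
-0.05 [0.47357046 0.21370979 0.127     ] ([0.0085, -0.0489, -0.0003], [-0.0002, 0.0004, 0.1904])
```

View pics/mid.png

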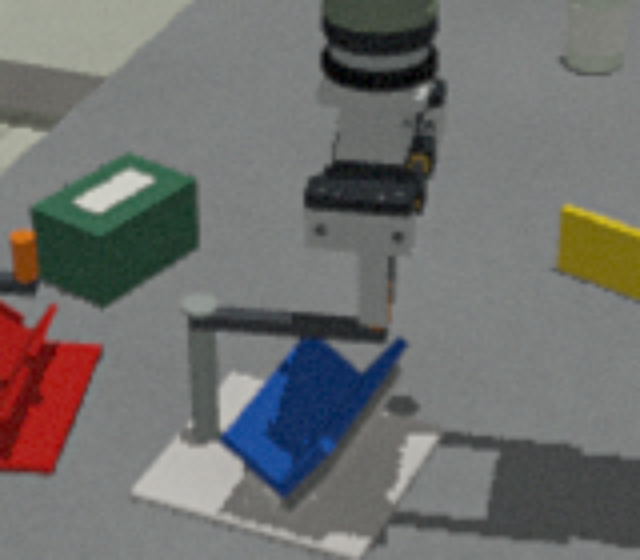

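The keeper arm follows the cage and passes above the nested guards. I finish the swing slowly onto the stop.

Call:
drive_tool(steps=[{"travel": [0.001, -0.008, 0], "rotation": [0, 0, 0.03], "grip": -0.45}, {"travel": [0.002, -0.016, 0], "rotation": [0, 0, 0.06], "grip": -0.45}, {"travel": [0.003, -0.025, 0], "rotation": [0, 0, 0.095], "grip": -0.45}, {"travel": [0.004, -0.033, 0], "rotation": [0, 0, 0.127], "grip": -0.45}, {"travel": [0.005, -0.037, 0], "rotation": [0, 0, 0.14], "grip": -0.45}, {"travel": [0.006, -0.041, 0], "rotation": [0, 0, 0.158], "grip": -0.45}, {"travel": [0.006, -0.044, 0], "rotation": [0, 0, 0.158], "grip": -0.45}, {"travel": [0.006, -0.044, 0], "rotation": [0, 0, 0.158], "grip": -0.45}])

```text
clock: 16.12
eef_pos: [0.4723, 0.2102, 0.1266]
ee_rot: [-180.0, 0.1, -3.3]
force: [-0.1, -0.3, -0.2]
opening: 0.0258
grasp_force: 0.0
```

Call:
drive_tool(steps=[{"travel": [0, -0.002, 0], "rotation": [0, 0, 0], "grip": -0.45}, {"travel": [0, -0.003, 0], "rotation": [0, 0, 0], "grip": -0.45}, {"travel": [0, -0.003, 0], "rotation": [0, 0, 0], "grip": -0.45}])

```text
clock: 16.5
eef_pos: [0.4723, 0.2116, 0.1266]
ee_rot: [179.9, 0.1, -3.4]
force: [-1.3, -3.6, 1.5]
opening: 0.0262
grasp_force: 1.7
```

Call:
drive_tool(steps=[{"travel": [0, -0.002, 0], "rotation": [0, 0, 0], "grip": -0.45}, {"travel": [0, -0.002, 0], "rotation": [0, 0, 0], "grip": -0.45}, {"travel": [0, -0.002, 0], "rotation": [0, 0, 0], "grip": -0.45}])

```text
clock: 16.88
eef_pos: [0.4723, 0.2117, 0.1266]
ee_rot: [179.8, 0.1, -3.4]
force: [-1.1, -6.6, 2.0]
opening: 0.0258
grasp_force: 3.6
```

The force rises with no motion, so the keeper is on its stop. I'll back off, open and lift clear.

Call:
drive_tool(steps=[{"travel": [0, 0.005, 0], "rotation": [0, 0, 0], "grip": -0.3}, {"travel": [0, 0.005, 0], "rotation": [0, 0, 0], "grip": -0.2}, {"travel": [0, 0.005, 0], "rotation": [0, 0, 0], "grip": -0.2}, {"travel": [0, 0.005, -0.03], "rotation": [0, 0, 0], "grip": -0.2}, {"travel": [0, 0.005, -0.09], "rotation": [0, 0, 0], "grip": -0.2}, {"travel": [0, 0.005, -0.16], "rotation": [0, 0, 0], "grip": -0.2}, {"travel": [0, 0.005, -0.2], "rotation": [0, 0, 0], "grip": -0.2}, {"travel": [0, 0.005, -0.2], "rotation": [0, 0, 0], "grip": -0.2}])

```text
clock: 17.88
eef_pos: [0.4743, 0.2108, 0.2797]
ee_rot: [-179.8, -0.3, -3.3]
force: [0.1, 0.5, -0.8]
opening: 0.0373
grasp_force: 0.0
```

Call:
drive_tool(steps=[{"travel": [0, 0, 0], "rotation": [0, 0, 0], "grip": -0.2}, {"travel": [0, 0, 0], "rotation": [0, 0, 0], "grip": -0.2}, {"travel": [0, 0, 0], "rotation": [0, 0, 0], "grip": -0.2}, {"travel": [0, 0, 0], "rotation": [0, 0, 0], "grip": -0.2}])

```text
clock: 18.38
eef_pos: [0.4721, 0.2099, 0.2758]
ee_rot: [180.0, 0.1, -3.4]
force: [0.1, 0.1, -0.4]
opening: 0.0378
grasp_force: 0.0
```

```bash
python3 - <<'E'
from h import *
s=bot.get_image("side"); o=bot.get_obs(); print(o["clock"],o["force"],o["eef_pos"])
h=cv2.cvtColor(cv2.resize(s,None,fx=8,fy=8,interpolation=cv2.INTER_CUBIC)[190*8:260*8,300*8:360*8],cv2.COLOR_BGR2HSV)
b=max(cv2.findContours(cv2.inRange(h,(3,110,90),(18,255,255)),0,1)[0],key=cv2.contourArea)
p=np.array(cv2.minAreaRect(b)[0])/8+[300,190]; P=plane("side",[p],.135)[0]; v=RACK[1].T@(P-HINGE)
print("knob",p,P,np.arctan2(-v[1],-v[0]),np.linalg.norm(v[:2]))
cv2.imwrite("pics/end.png",cv2.resize(s[150:290,240:400],None,fx=4,fy=4))
E
```

```text
18.425 [ 0.45435624 -0.44650833  0.68240627] [0.47220345 0.20991112 0.27608565]
knob [331.0644474  232.07086945] [0.47169855 0.21046808 0.135     ] -0.022920176871974285 0.1265533762644299
```

View pics/end.png

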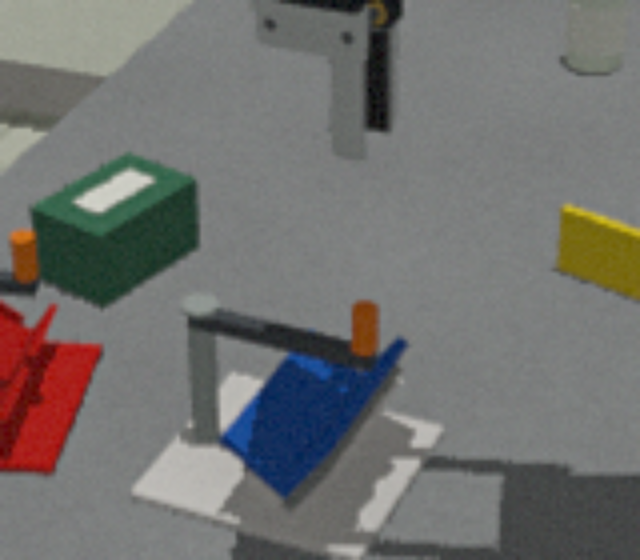

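The keeper is closed (measured about -0.02 rad, which is zero within error) with the knob at side (331,232). The blue guard is nested with its near corner at (311,274), and the robot is clear.

```bash
python3 -c "
from workcell import bot
print(bot.hand_in())"
```

```text
the job is handed in; nothing more can be done
None
```

I nested the blue guard in the grey one, released it, closed the keeper against its stop and handed the job in at about 18.4 s; the last picture showed everything in place, but no verdict came back.

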